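Fetch the transformer from behind the containers

TASK

The transformer on the parts board is boxed in behind the bottle, the can and the case. First stand those three upright on the rubber mat at the side; then, while they wait there, set the transformer flat inside the empty steel tray; then put the three back upright, each flat inside the black stand of its own shape (bottle in the round one, can in the square one, case in the oblong one). Do not tip any of the four over, and leave the roll of tape on the board where it lies.

Things in the scene. Friction and masses are not known exactly. Their poses are not given: they have to be found in the camera images.
- bottle_c (a point): White plastic dispensing bottle, round, 50 mm diameter from the bottom up to 98 mm, then a shoulder and a thin nozzle, 125 mm tall in all, 0.13 to 0.23 kg, standing in the round stand. The point is on its axis half-way up, 62.5 mm above its underside; z up.
- can_c (a point): Bare metal can, 48 x 48 mm square and 100 mm tall, with a black screw cap (26 mm across, 15 mm high) on top, 115 mm in all, 0.18 to 0.32 kg, standing in the square stand. The point is on its axis, 57.5 mm above its underside; x and y square to its sides, z up.
- case_c (a point): Grey plastic parts case, upright oblong box 40 mm (its x) by 68 mm (its y) and 115 mm tall, with a thin black band near the top, 0.14 to 0.26 kg, standing in the oblong stand. The point is its centre, 57.5 mm above its underside; z up.
- transformer_c (a point): Small mains transformer: dark laminated iron block with a copper winding showing, 46 mm (its x) by 76 mm (its y) by 50 mm tall, plus 5 mm pins on top, 0.5 to 0.7 kg. It lies on the plywood parts board (6 mm thick) in the back row, away from the robot, about 85 mm behind the row of stands; beside it in that row lie a roll of tape and a low aluminium heat sink. The point is its centre, 25 mm above its underside; z up.
- round_stand: Black round dish for the bottle: outer diameter 80 mm, inner 72 mm, floor 2 mm, rim 5 mm high. Fixed to the parts board, 8 mm in all above the bench at the inner floor and 11 mm at the rim top. Origin at the centre of its underside, 2 mm below its inner floor; z up.
- square_stand: Black square dish for the can: outer 78 x 78 mm, inner 70 x 70 mm, floor 2 mm, rim 5 mm high. Fixed to the parts board, 8 mm in all above the bench at the inner floor and 11 mm at the rim top. Origin at the centre of its underside, 2 mm below its inner floor; z up.
- oblong_stand: Black oblong dish for the case: outer 70 mm (its x) by 98 mm (its y), inner 62 by 90 mm, floor 2 mm, rim 5 mm high; the case's long side goes along its y. The three stands are in a row along their y at 95 mm spacing, in any order. Fixed to the parts board, 8 mm in all above the bench at the inner floor and 11 mm at the rim top. Origin at the centre of its underside, 2 mm below its inner floor; z up.
- mat: Dark rubber mat lying flat on the bench to one side of the parts board (left or right), 240 mm (its x) by 220 mm (its y), 3 mm thick, empty at the start. Origin at the centre of its underside, on the bench; z up.
- tray: Empty shallow steel tray fixed on the bench on the other side of the board: outer 80 mm (its x) by 110 mm (its y), inner 72 by 102 mm, floor 2 mm, rim 6 mm high in all. Origin at the centre of its underside, on the bench; z up. The transformer's long side goes along its y.
- tape_c (a point): Bystander: roll of paper tape lying flat on the board in the back row, 60 mm diameter, 38 mm hole, 20 mm high. The point is its centre, 10 mm above its underside.
There are look-alikes about, which are no part of the job. Leave any purple or yellow look-alike of the part that bears case_c alone.

How it is judged:
On the way, in this order (a step that is already met when the one before it is completed fails the run):
1. the bottle, the can and the case all stand upright on the mat, let go (x of bottle_c in the frame of mat between -0.12 and 0.12 m and y of bottle_c in the frame of mat between -0.11 and 0.11 m and z of bottle_c in the frame of mat between 0.0615 and 0.0695 m and angle between each of bottle_c, can_c, case_c's own z axis and vertical below 0.06 rad and x of can_c in the frame of mat between -0.12 and 0.12 m and y of can_c in the frame of mat between -0.11 and 0.11 m and z of can_c in the frame of mat between 0.0565 and 0.0645 m and x of case_c in the frame of mat between -0.12 and 0.12 m and y of case_c in the frame of mat between -0.11 and 0.11 m and z of case_c in the frame of mat between 0.0565 and 0.0645 m and linear speed of each of bottle, can, case below 0.02 m/s and contact force between each of bottle, can, case and the fingers below 0.1 N), for 0.2 s.
2. the transformer lies flat inside the tray, let go, while the three still stand on the mat (all of step 1 and x of transformer_c in the frame of tray between -0.015 and 0.015 m and y of transformer_c in the frame of tray between -0.015 and 0.015 m and z of transformer_c in the frame of tray between 0.024 and 0.03 m and angle between transformer_c's own z axis and vertical below 0.045 rad and linear speed of transformer below 0.02 m/s and contact force between transformer and the fingers below 0.1 N), for 0.2 s.
At the end, for the whole second after the job is handed in: Transformer flat in the tray, within 15 mm of its centre along each axis; bottle, can and case upright (0.045 rad) and flat in the round, square and oblong stand, within 14 mm of its centre along each axis, heights within 3 mm; all released and at rest (x of transformer_c in the frame of tray between -0.015 and 0.015 m and y of transformer_c in the frame of tray between -0.015 and 0.015 m and z of transformer_c in the frame of tray between 0.024 and 0.03 m and angle between each of transformer_c, bottle_c, can_c, case_c's own z axis and vertical below 0.045 rad and x of bottle_c in the frame of round_stand between -0.014 and 0.014 m and y of bottle_c in the frame of round_stand between -0.014 and 0.014 m and z of bottle_c in the frame of round_stand between 0.0615 and 0.0675 m and x of can_c in the frame of square_stand between -0.014 and 0.014 m and y of can_c in the frame of square_stand between -0.014 and 0.014 m and z of can_c in the frame of square_stand between 0.0565 and 0.0625 m and x of case_c in the frame of oblong_stand between -0.014 and 0.014 m and y of case_c in the frame of oblong_stand between -0.014 and 0.014 m and z of case_c in the frame of oblong_stand between 0.0565 and 0.0625 m and linear speed of each of bottle, can, case, transformer below 0.02 m/s and contact force between each of bottle, can, case, transformer and the fingers below 0.1 N); the robot touches nothing.
It fails at once if the bottle, the can, the case or the transformer is tipped over (more than 0.5 rad) (angle between any of bottle_c, can_c, case_c, transformer_c's own z axis and vertical above 0.5 rad).
It fails at once if the roll of tape is moved by more than 25 mm (distance of tape_c from where it was at the start of the episode above 0.025 m).
It also fails if it takes over 144 s, if anything falls off the work surface, if the arm or the gripper's body presses on something with over 40 N, if the wrist force passes 120 N, or if a joint passes its speed limit or range.

ROBOT

A 6-joint arm with a two-finger parallel gripper is mounted at the origin on the work surface. World frame = base frame: x ahead of the robot, y to its left, z up, the work surface at z = 0. Lengths are in m, angles in rad, forces in N, time in s.
With the tool pointing down it reaches from about 0.25 to 0.775 m from the base axis. Payload 4 kg.
Tool frame: the origin (TCP) lies midway between the tips of the shut fingers; the grasp point (between the pads) lies 19 mm behind it; y points along the fingers, x is the direction in which the jaws open and shut, and the axes are right-handed (so a half turn about y gives the same grasp; the last joint's range is limited). The gripper opens to 94 mm and grips with 3 to 60 N. Pads are 16 mm wide; open, the fingers measure 119 mm over their backs; the gripper's body (75 mm by 177 mm) begins 78 mm behind the grasp point.
Start: joints at [-1.448, 0.087, 1.371, -0, 1.684, -0.103], TCP at [0.123, -0.536, 0.206] pointing down, gripper open.
Joint ranges: [-3.1, 3.1], [-0.76, 2.03], [0.27, 2.55], [-1.08, 4.22], [0.17, 2.65], [-2.57, 2.57]. Speed limits (rad/s): [2.79, 2.79, 3.14, 3.14, 3.14, 3.14].

INTERFACE

Orientations are given as [roll, pitch, yaw] about the fixed x, y, z axes, in that order (R = Rz(yaw) Ry(pitch) Rx(roll)).
In Python, from bench import robot gives the robot as it stands.
- The arm moves only by the shell command python3 -m creep 'ROWS'. ROWS is JSON, a list of rows, each a list of 7 numbers: the shift along the tool's x, y, z in mm, then the turn, a rotation vector about the tool's x, y, z in degrees, then the closure in counts, from 0 (fully open) to 255 (shut). A call has 1 to 5 rows; each row is the pose to reach, as a shift and turn from the pose commanded when the call began, along the tool's axes at that moment; what a row does not reach only later rows make up. A row lasts 1/8 s, in which the tool goes at most 62.5 mm and 10.7 degrees, less where a joint would pass 70% of its speed; a pose out of reach is approached as far as the arm can. A call with a gripper value outside its range is refused whole. The fingers move at their own pace and stop on an object; the grip force is fixed at half the most. Time passes only in rows, so rows that repeat a pose let the fingers close. It gives the time, the measured TCP pose, the force and the opening at its end, in the units of the state.
- robot.get_obs(): the state, without advancing time (a new reading comes with each control period).
- robot.snapshot(name): name is "scene" or "top" or "wrist"; returns a dict with "color" (480x640x3 uint8, blue, green, red), "fx", "fy", "cx", "cy" (pixels), "world_from_camera" (4x4, takes a point from camera to world coordinates); the wrist camera has in their place "mount" (4x4, takes a point from camera to tool coordinates, whose origin is the TCP and whose axes are the tool frame's). Camera axes: x right, y down, z forward; pixel columns grow to the right and rows downward; lengths in m; the calibration is good to about 2 mm. A picture is of the moment at which its call begins: read the wrist's pose just before it. There is no depth.
- robot.close_job(): hands the job in, once; it reports no verdict.
Trained networks look in the newest picture that a camera, given by its name, has taken for a name from the list of things; names that differ only in an ending like _2 or _b are one class to them, and where a whole thing is asked for, a point or a joint stands for the part that bears it (a point fixed in the world has none). Each returns a list of dicts, best first, with "p" (0 to 1); they miss things now and then, are a little off and sometimes report something else, mostly with a low value. They report only what shows in the picture. A call takes as long as a camera call. They do not tell look-alikes from the thing itself.
- robot.spot_in(name, camera): "point" ([x, y, z] in m, in world coordinates, good to about 4 mm: the middle of the surface that is visible of it).
- robot.landmark_of(name, camera): "point" ([x, y, z] in m, in world coordinates, good to about 4 mm: a listed point, or the origin of a listed thing).
The state is a dict: "time": time; "joint_positions": joint angles; "qvel": joint speeds; "joint_torque": joint torques, N m; "tool_pos": TCP position; "ee_rot": TCP orientation; "wrist_force": force on the tool from outside, world axes, zero at the start; "wrist_torque": the same for the moment, N m; "width": finger opening in m.
Only numpy, scipy, OpenCV 4.12 (cv2) and the standard library are available. Lean on these libraries where they do the work, as an engineer would, in place of code of your own. Each camera call takes 0.05 s, during which the arm holds its last target.

## Working session

There is one attempt and no reset: what is moved stays moved. The work goes in short steps, Python scripts to look and compute and a shell command to move; the robot and the scene stay as the last step left them, time stands still between calls to the robot, and variables do not carry over. Pictures are saved under pics/ and viewed, and the job is handed in when it is done.

```bash
ls; mkdir -p pics; python3 - <<'E'
from bench import robot
import cv2
for n in ["scene","top","wrist"]:
    s=robot.snapshot(n); cv2.imwrite(f"pics/a_{n}.png",s["color"]); print(n,s["fx"],s["cx"],s["cy"])
o=robot.get_obs(); print(o["time"],o["tool_pos"],o["ee_rot"],o["width"],o["wrist_force"])
for n in ["bottle_c","can_c","case_c","transformer_c","round_stand","square_stand","oblong_stand","mat","tray","tape_c"]:
    for c in ["top","scene"]:
        print(n,c,[(round(d["p"],2),[round(float(v),3) for v in d["point"]]) for d in robot.landmark_of(n,c)])
E
```

```text
pics
scene 455.89186802025773 313.3074988289329 245.56262100162874
top 486.0681539336869 317.7293249432171 244.59266888953934
wrist 347.02304592193855 321.6773637448339 239.90209182210313
0.15 [ 0.12306947 -0.53563629  0.20461117] [-1.57064817  0.00164203 -1.34497402] 0.0937381511270447 [-0.68913087 -0.40717609  0.16719904]
bottle_c top [(0.9, [0.476, -0.084, 0.07])]
bottle_c scene [(0.88, [0.477, -0.083, 0.071]), (0.59, [0.487, 0.006, 0.064])]
can_c top [(0.61, [0.485, 0.101, 0.065])]
can_c scene [(0.97, [0.489, 0.098, 0.069])]
case_c top [(0.92, [0.233, -0.263, 0.058]), (0.83, [0.279, 0.239, 0.061]), (0.55, [0.485, 0.005, 0.066])]
case_c scene [(0.91, [0.23, -0.262, 0.056]), (0.73, [0.484, 0.008, 0.009]), (0.69, [0.485, 0.006, 0.067]), (0.69, [0.277, 0.235, 0.058])]
transformer_c top [(0.7, [0.57, 0.011, 0.031])]
transformer_c scene [(0.7, [0.571, 0.005, 0.033])]
round_stand top [(0.8, [0.476, -0.087, 0.005])]
round_stand scene [(0.8, [0.48, -0.085, 0.009])]
square_stand top [(0.65, [0.486, 0.102, 0.006])]
square_stand scene [(0.77, [0.488, 0.103, 0.007])]
oblong_stand top [(0.69, [0.568, -0.094, 0.013]), (0.65, [0.485, 0.01, 0.005])]
oblong_stand scene [(0.84, [0.484, 0.007, 0.008])]
mat top [(0.64, [0.488, 0.336, -0.001])]
mat scene [(0.63, [0.492, 0.335, 0.004])]
tray top [(0.95, [0.504, -0.334, -0.002])]
tray scene [(0.84, [0.505, -0.332, 0.004])]
tape_c top [(0.82, [0.57, -0.093, 0.014])]
tape_c scene [(0.76, [0.568, -0.093, 0.018])]
```

View pics/a_top.png

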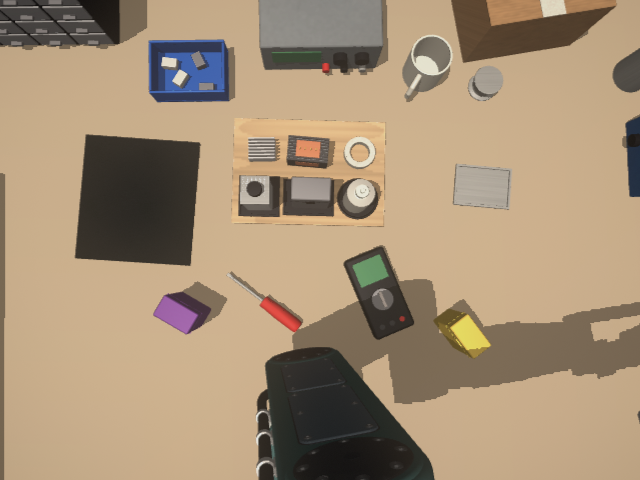

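View pics/a_scene.png

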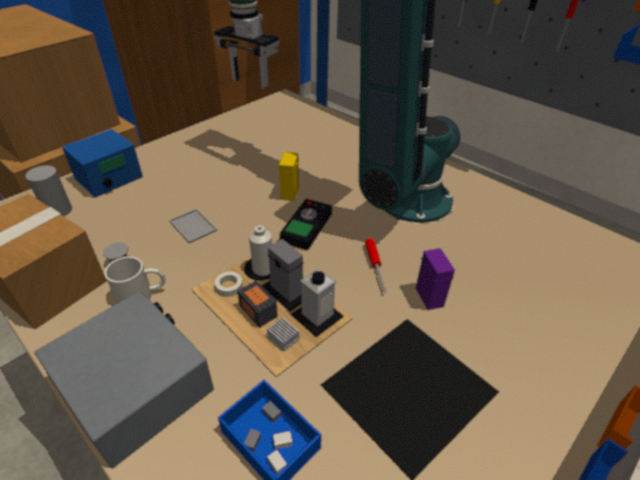

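View pics/a_wrist.png

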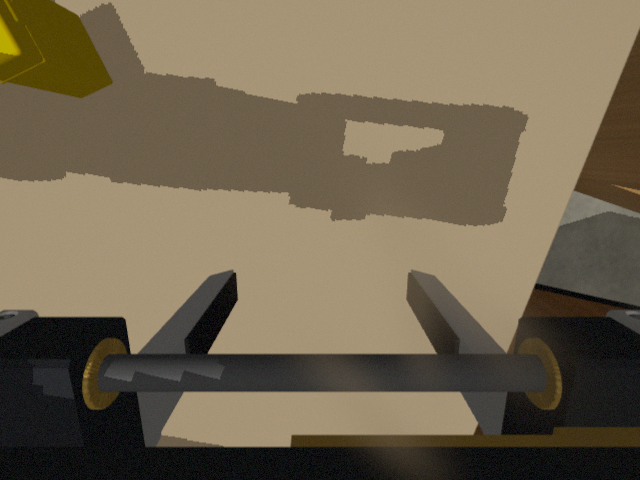

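Look-alikes of the case in the top view are grey (311,190), purple (182,311) and yellow (465,333). The grey one, in the oblong stand on the board, is mine. The transformer is the dark block with copper at (308,151), next to the tape at (360,152) and the heat sink at (262,150). I'll check this in a close crop and measure the yaws.

```bash
cat > h.py <<'E'
import numpy as np, cv2
from scipy.spatial.transform import Rotation as R
from bench import robot
def px2w(s,u,v,z):
    T=np.array(s["world_from_camera"]); d=T[:3,:3]@np.array([(u-s["cx"])/s["fx"],(v-s["cy"])/s["fy"],1.0]); o=T[:3,3]
    return o+d*(z-o[2])/d[2]
def go(x,y,z,yaw):
    o=robot.get_obs(); A=R.from_euler("xyz",o["ee_rot"]); B=R.from_euler("xyz",[-np.pi/2,0,yaw])
    sh=A.inv().apply(np.array([x,y,z])-o["tool_pos"])*1000; rv=(A.inv()*B).as_rotvec(degrees=True)
    print("t",o["time"],"shift",sh.round(1),"turn",rv.round(2),"w",round(o["width"],4))
def cam(n,f,box=None,k=1):
    s=robot.snapshot(n);c=s["color"]
    if box: c=c[box[1]:box[3],box[0]:box[2]]
    cv2.imwrite("pics/"+f,cv2.resize(c,None,fx=k,fy=k,interpolation=cv2.INTER_CUBIC)); return s
E
python3 - <<'E'
from h import *
s=cam("top","b.png",(220,105,400,240),4)
hsv=cv2.cvtColor(s["color"],cv2.COLOR_BGR2HSV)
def rect(box,m,z,name):
    x0,y0,x1,y1=box; mm=np.zeros(m.shape,np.uint8); mm[y0:y1,x0:x1]=m[y0:y1,x0:x1]
    cs,_=cv2.findContours(mm,cv2.RETR_EXTERNAL,cv2.CHAIN_APPROX_NONE); c=max(cs,key=cv2.contourArea)
    P=np.array([px2w(s,u,v,z)[:2] for u,v in c[:,0]],np.float32)
    print(name,cv2.minAreaRect(P*1000))
V=hsv[...,2]
rect((60,120,215,280),((V<45)*255).astype(np.uint8),0.003,"mat")
g=s["color"].astype(int); chroma=g.max(2)-g.min(2)
rect((440,150,525,220),((chroma<40)*255).astype(np.uint8),0.006,"tray")
rect((285,130,332,170),((V<80)*255).astype(np.uint8),0.056,"trafo")
rect((285,130,332,170),((hsv[...,0]<14)&(hsv[...,1]>130)&(hsv[...,2]>150)).astype(np.uint8)*255,0.056,"copper")
E
```

```text
mat ((487.53253173828125, 329.0252380371094), (45.75931167602539, 61.947391510009766), 89.6541519165039)
tray ((501.1015625, -333.267822265625), (111.99242401123047, 81.52157592773438), 83.8232650756836)
trafo ((541.307373046875, 8.599357604980469), (70.53823852539062, 9.411521911621094), 83.75151824951172)
copper ((569.132080078125, 6.848920822143555), (42.925106048583984, 29.36551856994629), 84.19889831542969)
```

View pics/b.png

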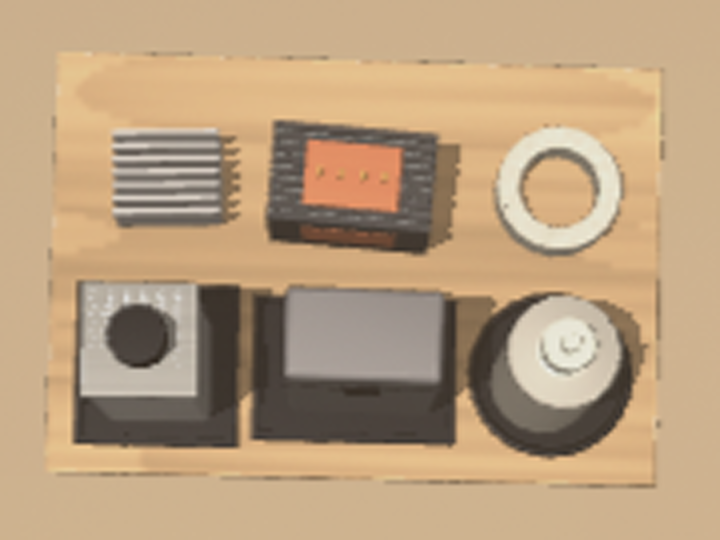

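The crop confirms the grey case in the middle, the can left, the bottle right and the copper-topped transformer behind. Next, world coordinates for the tops and corners.

```bash
python3 - <<'E'
from h import *
s=robot.snapshot("top")
def p(L,z,n):
    Q=np.array([px2w(s,220+(a+.5)/4-.5,105+(b+.5)/4-.5,z)[:2] for a,b in L])
    d=Q[1]-Q[0]; print(n,Q.mean(0).round(4),"yaw of edge",round(float(np.degrees(np.arctan2(d[1],d[0])+np.pi/2)),2),[round(float(np.linalg.norm(Q[(i+1)%len(Q)]-Q[i])),4) for i in range(len(Q))])
p([(57,53),(660,70),(655,486),(46,470)],.006,"board")
p([(80,283),(197,284),(196,396),(81,396)],.108,"can top")
p([(287,289),(445,294),(441,384),(286,377)],.123,"case top")
p([(275,121),(436,135),(431,224),(270,209)],.056,"trafo top")
p([(254,291),(456,300),(454,443),(252,437)],.011,"oblong")
p([(75,283),(238,286),(238,446),(74,442)],.011,"square")
p([(508,351),(622,351)],.106,"bottle")
p([(471,375),(634,375)],.011,"round")
p([((85-220)*4,(135-105)*4),((200-220)*4,(143-105)*4),((191-220)*4,(264-105)*4),((77-220)*4,(255-105)*4)],.003,"mat")
go(.485,.1,.17,-.03)
E
```

```text
board [0.5356 0.0054] yaw of edge -2.51 [0.2941, 0.2043, 0.2941, 0.2032]
can top [0.4865 0.1008] yaw of edge -1.55 [0.0503, 0.0485, 0.0493, 0.0489]
case top [0.4839 0.0036] yaw of edge -2.88 [0.0671, 0.0385, 0.0657, 0.0375]
trafo top [0.5706 0.0063] yaw of edge -5.96 [0.0744, 0.0415, 0.0743, 0.041]
oblong [0.4866 0.0073] yaw of edge -3.63 [0.0975, 0.0693, 0.0971, 0.0706]
square [0.4902 0.1023] yaw of edge -2.12 [0.0782, 0.0774, 0.0784, 0.0767]
bottle [ 0.4784 -0.0833] yaw of edge -1.1 [0.0496, 0.0496]
round [ 0.4812 -0.0884] yaw of edge -1.12 [0.0789, 0.0789]
mat [0.4903 0.3346] yaw of edge -4.99 [0.2213, 0.2352, 0.217, 0.2319]
t 1.25 shift [-538.9   35.4  495.1] turn [ 1.000e-02 -7.535e+01  1.000e-02] w 0.0942
```

```bash
python3 -c "
from h import *
go(.478,-.084,.19,-.045)"
```

```text
t 1.25 shift [-361.2   15.5  447.1] turn [ 1.000e-02 -7.449e+01  1.000e-02] w 0.0942
```

```bash
python3 -m creep '[[-361,15,447,0,-74.5,0,0],[-361,15,447,0,-74.5,0,0],[-361,15,447,0,-74.5,0,0],[-361,15,447,0,-74.5,0,0],[-361,15,447,0,-74.5,0,0]]'; python3 -c "
from h import *
go(.478,-.084,.19,-.045)"
```

```text
time: 1.88
tool_pos: [0.317, -0.2887, 0.1975]
ee_rot: [-1.571, -0.001, -0.402]
wrist_force: [0.3, -0.3, -0.3]
width: 0.094
t 1.875 shift [ 68.1   7.5 251.4] turn [  0.04 -20.45   0.06] w 0.094
```

```bash
python3 -m creep '[[68,7,251,0,-20.5,0,0],[68,7,251,0,-20.5,0,0],[68,7,251,0,-20.5,0,0],[68,7,251,0,-20.5,0,0],[68,7,251,0,-20.5,0,0]]'; python3 -c "
from h import *
go(.478,-.084,.19,-.045)"
```

```text
time: 2.5
tool_pos: [0.4793, -0.0838, 0.19]
ee_rot: [-1.57, 0.0, -0.044]
wrist_force: [-0.5, 0.1, -0.2]
width: 0.0939
t 2.5 shift [-1.3 -0.  -0.3] turn [-0.04  0.06 -0.02] w 0.0939
```

```bash
python3 -c "
from h import *
s=cam('wrist','w1.png')
for n in ['bottle_c','round_stand']: print(n,[(round(d['p'],2),np.round(d['point'],4)) for d in robot.landmark_of(n,'wrist')])
cam('top','t1.png')"
```

```text
bottle_c []
round_stand []
```

View pics/w1.png

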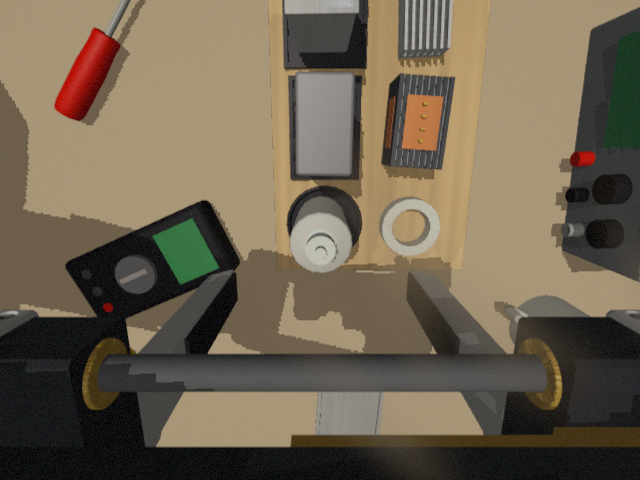

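Bottle nozzle at (320,248), centred between the finger tips (237 and 410). Descending and gripping.

```bash
python3 -m creep '[[-1,50,0,0,0,0,0],[-1,90,0,0,0,0,0],[-1,122,0,0,0,0,0],[-1,122,0,0,0,0,0]]'; python3 -m creep '[[0,0,0,0,0,0,255],[0,0,0,0,0,0,255],[0,0,0,0,0,0,255],[0,0,0,0,0,0,255],[0,0,0,0,0,0,255]]'
```

```text
time: 3.2
tool_pos: [0.474, -0.0878, 0.0658]
ee_rot: [-1.57, 0.006, -0.053]
wrist_force: [-0.3, -1.0, 0.5]
width: 0.094
time: 3.82
tool_pos: [0.4773, -0.0868, 0.0686]
ee_rot: [-1.571, -0.001, -0.049]
wrist_force: [-0.2, -0.7, 1.4]
width: 0.0498
```

```bash
python3 -m creep '[[0,-30,0,0,0,0,255],[0,-80,0,0,0,0,255],[0,-130,0,0,0,0,255],[0,-130,0,0,0,0,255]]'; python3 -c "
from h import *
cam('scene','s2.png',(150,180,470,420),2)
go(.496,.407,.20,-.045)"
```

```text
time: 4.32
tool_pos: [0.4794, -0.0874, 0.203]
ee_rot: [-1.573, -0.009, -0.049]
wrist_force: [1.1, -0.7, -2.7]
width: 0.0495
t 4.375 shift [ -6.3  -0.7 494.3] turn [ 0.06 -0.26  0.2 ] w 0.0496
```

View pics/s2.png

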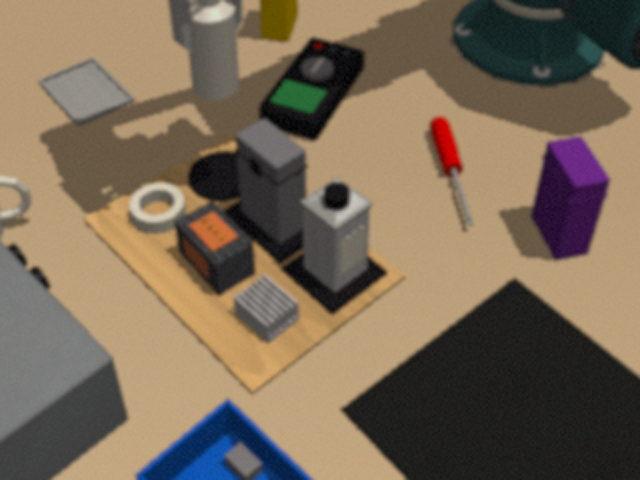

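Bottle lifted upright at (213,50) in the crop and clear of the others. Moving it over the mat.

```bash
python3 -m creep '[[-1,0,30,0,0,0,255],[-2,0,80,0,0,0,255],[-3,0,135,0,0,0,255],[-3,0,190,0,0,0,255],[-4,0,245,0,0,0,255]]'; python3 -m creep '[[-1,0,55,0,0,0,255],[-1,0,110,0,0,0,255],[-2,0,165,0,0,0,255],[-2,0,215,0,0,0,255],[-2,0,249,0,0,0,255]]'; python3 -m creep '[[0,0,0,0,0,0,255],[0,0,0,0,0,0,255]]';python3 -c "
from h import *
go(.496,.407,.0645,-.045)"
```

```text
time: 5.0
tool_pos: [0.4836, 0.1595, 0.195]
ee_rot: [-1.572, 0.005, -0.05]
wrist_force: [0.0, -0.2, -1.0]
width: 0.0495
time: 5.62
tool_pos: [0.4938, 0.4084, 0.194]
ee_rot: [-1.575, 0.005, -0.048]
wrist_force: [0.6, -0.0, -1.4]
width: 0.0494
time: 5.88
tool_pos: [0.4948, 0.4058, 0.1958]
ee_rot: [-1.574, 0.003, -0.05]
wrist_force: [-0.2, -0.7, -1.3]
width: 0.0494
t 5.875 shift [  1.6 131.3   1.7] turn [ 0.19 -0.28 -0.18] w 0.0494
```

```bash
python3 -m creep '[[1,45,1,0,0,0,255],[1,90,1,0,0,0,255],[1,115,1,0,0,0,255],[1,128,1,0,0,0,255],[1,128,1,0,0,0,255]]'; python3 -m creep '[[0,2,0,0,0,0,255],[0,2,0,0,0,0,255]]'; python3 -m creep '[[0,2,0,0,0,0,255],[0,2,0,0,0,0,255]]'
```

```text
time: 6.5
tool_pos: [0.4963, 0.4066, 0.0695]
ee_rot: [-1.572, 0.001, -0.051]
wrist_force: [-0.4, 0.4, -1.9]
width: 0.0496
time: 6.75
tool_pos: [0.4973, 0.4082, 0.0699]
ee_rot: [-1.569, -0.002, -0.05]
wrist_force: [-0.3, 0.5, -1.6]
width: 0.0494
time: 7.0
tool_pos: [0.4965, 0.4079, 0.0664]
ee_rot: [-1.571, -0.0, -0.05]
wrist_force: [-0.4, -1.1, -1.6]
width: 0.0498
```

```bash
python3 -m creep '[[0,1.5,0,0,0,0,255],[0,1.5,0,0,0,0,255]]'; python3 -m creep '[[0,1,0,0,0,0,255],[0,1,0,0,0,0,255]]'
```

```text
time: 7.25
tool_pos: [0.4964, 0.4078, 0.0645]
ee_rot: [-1.571, 0.0, -0.05]
wrist_force: [0.3, 0.2, -1.6]
width: 0.0496
time: 7.5
tool_pos: [0.4966, 0.4078, 0.0638]
ee_rot: [-1.571, 0.0, -0.05]
wrist_force: [-0.5, -0.1, -1.6]
width: 0.0497
```

```bash
python3 -m creep '[[0,1,0,0,0,0,255],[0,1,0,0,0,0,255]]'; python3 -m creep '[[0,1,0,0,0,0,255],[0,1,0,0,0,0,255]]'
```

```text
time: 7.75
tool_pos: [0.4967, 0.408, 0.0637]
ee_rot: [-1.57, -0.0, -0.05]
wrist_force: [-2.0, -0.8, 2.9]
width: 0.0495
time: 8.0
tool_pos: [0.4967, 0.408, 0.0636]
ee_rot: [-1.57, -0.001, -0.05]
wrist_force: [-1.9, -0.4, 7.0]
width: 0.0494
```

Contact with the mat. Easing off, releasing and rising.

```bash
python3 -m creep '[[0,-1,0,0,0,0,255],[0,-1,0,0,0,0,0],[0,-1,0,0,0,0,0],[0,-1,0,0,0,0,0],[0,-1,0,0,0,0,0]]'; python3 -m creep '[[0,-40,0,0,0,0,0],[0,-90,0,0,0,0,0],[0,-130,0,0,0,0,0]]'; python3 -c "
from h import *
cam('scene','s3.png',(200,150,520,480),1.8)
go(.485,.006,.2,-.05)"
```

```text
time: 8.62
tool_pos: [0.4966, 0.4078, 0.0625]
ee_rot: [-1.571, 0.0, -0.05]
wrist_force: [0.7, 0.3, -0.5]
width: 0.0865
time: 9.0
tool_pos: [0.4969, 0.408, 0.195]
ee_rot: [-1.57, -0.002, -0.05]
wrist_force: [0.3, -0.3, 0.8]
width: 0.0939
t 9.05 shift [   6.1   -1.1 -403.6] turn [-0.44  0.02  0.58] w 0.0939
```

View pics/s3.png

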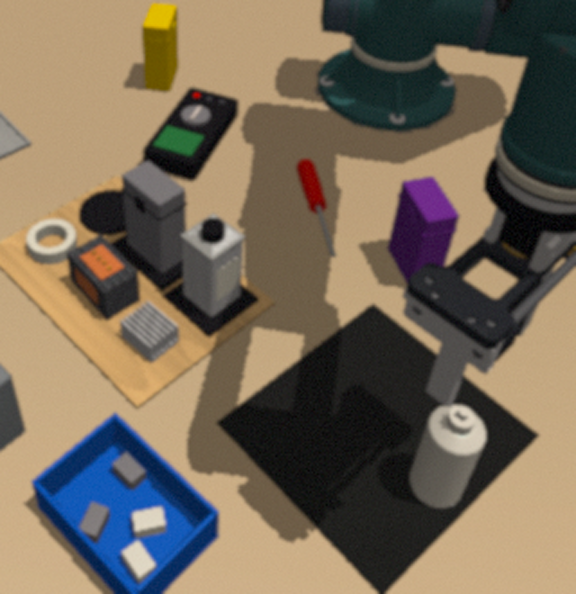

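Bottle stands on the mat at (448,455). The case is next.

```bash
python3 -m creep '[[2,0,-60,0,0,0,0],[3,0,-120,0,0,0,0],[4,0,-180,0,0,0,0],[5,0,-240,0,0,0,0],[6,0,-300,0,0,0,0]]'; python3 -m creep '[[0,0,-60,0,0,0,0],[0,0,-103,0,0,0,0],[0,0,-103,0,0,0,0],[0,0,-103,0,0,0,0]]'; python3 -c "
from h import *
go(.4845,.005,.075,-.05)"
```

```text
time: 9.68
tool_pos: [0.4873, 0.1061, 0.1926]
ee_rot: [-1.571, -0.001, -0.049]
wrist_force: [0.8, 0.2, -0.0]
width: 0.094
time: 10.18
tool_pos: [0.4825, 0.0055, 0.1926]
ee_rot: [-1.57, 0.0, -0.05]
wrist_force: [0.5, 1.2, -0.8]
width: 0.0941
t 10.175 shift [  2.  117.6  -0.4] turn [-0.04  0.   -0.01] w 0.0941
```

```bash
python3 -m creep '[[2,50,0,0,0,0,0],[2,95,0,0,0,0,0],[2,118,0,0,0,0,0],[2,118,0,0,0,0,0]]'; python3 -m creep '[[0,0,0,0,0,0,255],[0,0,0,0,0,0,255],[0,0,0,0,0,0,255],[0,0,0,0,0,0,255],[0,0,0,0,0,0,255]]';  python3 -m creep '[[0,0,0,0,0,0,255],[0,-30,0,0,0,0,255],[0,-80,0,0,0,0,255],[0,-130,0,0,0,0,255],[0,-130,0,0,0,0,255]]'; python3 -c "
from h import *
cam('scene','s4.png',(150,150,470,390),2)
go(.49,.333,.20,-.05)"
```

```text
time: 10.68
tool_pos: [0.4827, 0.0066, 0.0725]
ee_rot: [-1.57, 0.005, -0.047]
wrist_force: [-0.0, 0.0, 0.2]
width: 0.0941
time: 11.3
tool_pos: [0.4846, 0.0048, 0.075]
ee_rot: [-1.571, -0.0, -0.05]
wrist_force: [0.9, -0.1, -0.1]
width: 0.0473
time: 11.92
tool_pos: [0.487, 0.0047, 0.2095]
ee_rot: [-1.571, -0.01, -0.05]
wrist_force: [1.7, -0.3, -1.7]
width: 0.0401
t 11.975 shift [-11.8   6.1 328. ] turn [0.02 0.01 0.21] w 0.0401
```

View pics/s4.png

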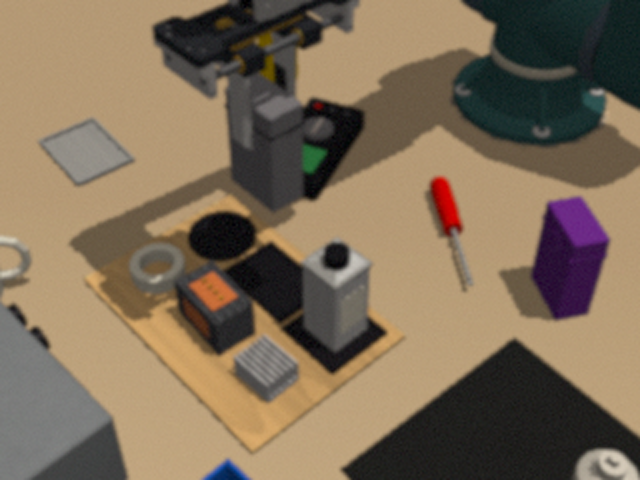

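Case gripped (40 mm) and upright at (267,150). Carrying it to the mat.

```bash
python3 -m creep '[[-2,0,30,0,0,0,255],[-4,0,80,0,0,0,255],[-6,0,135,0,0,0,255],[-9,0,190,0,0,0,255],[-12,0,245,0,0,0,255]]'; python3 -m creep '[[0,0,40,0,0,0,255],[0,0,70,0,0,0,255],[0,0,83,0,0,0,255],[0,0,83,0,0,0,255]]';python3 -c "
from h import *
go(.49,.333,.070,-.05)"
```

```text
time: 12.6
tool_pos: [0.4833, 0.2514, 0.2014]
ee_rot: [-1.573, 0.005, -0.05]
wrist_force: [1.1, 0.1, -1.1]
width: 0.04
time: 13.1
tool_pos: [0.4882, 0.3328, 0.2027]
ee_rot: [-1.573, 0.003, -0.049]
wrist_force: [-0.4, 0.6, -1.9]
width: 0.0399
t 13.1 shift [  2.2 132.7   0.6] turn [ 0.14  0.06 -0.17] w 0.0399
```

```bash
python3 -m creep '[[2,45,0,0,0,0,255],[2,90,0,0,0,0,255],[2,118,0,0,0,0,255],[2,129,0,0,0,0,255],[2,129,0,0,0,0,255]]'; python3 -m creep '[[0,2,0,0,0,0,255],[0,2,0,0,0,0,255]]'; python3 -m creep '[[0,1.5,0,0,0,0,255],[0,1.5,0,0,0,0,255]]'; python3 -m creep '[[0,1,0,0,0,0,255],[0,1,0,0,0,0,255]]'
```

```text
time: 13.72
tool_pos: [0.4908, 0.332, 0.0755]
ee_rot: [-1.572, 0.001, -0.051]
wrist_force: [-0.6, 0.5, -1.2]
width: 0.0398
time: 13.98
tool_pos: [0.4917, 0.3334, 0.0753]
ee_rot: [-1.57, -0.002, -0.05]
wrist_force: [-0.3, 0.6, -1.9]
width: 0.04
time: 14.22
tool_pos: [0.4909, 0.3331, 0.0724]
ee_rot: [-1.571, -0.0, -0.05]
wrist_force: [-0.1, 0.6, -1.8]
width: 0.0396
time: 14.48
tool_pos: [0.4907, 0.333, 0.0711]
ee_rot: [-1.571, 0.0, -0.05]
wrist_force: [-1.6, 1.0, -2.0]
width: 0.04
```

```bash
python3 -m creep '[[0,1,0,0,0,0,255],[0,1,0,0,0,0,255]]'; python3 -m creep '[[0,0.7,0,0,0,0,255],[0,0.7,0,0,0,0,255]]'
```

```text
time: 14.72
tool_pos: [0.4907, 0.333, 0.0701]
ee_rot: [-1.571, 0.0, -0.05]
wrist_force: [0.4, -0.1, -1.8]
width: 0.04
time: 14.98
tool_pos: [0.4909, 0.333, 0.0698]
ee_rot: [-1.571, -0.0, -0.05]
wrist_force: [-0.4, 0.2, -0.3]
width: 0.0399
```

```bash
python3 -m creep '[[0,0,0,0,0,0,0],[0,0,0,0,0,0,0],[0,0,0,0,0,0,0],[0,0,0,0,0,0,0],[0,0,0,0,0,0,0]]'; python3 -m creep '[[0,-40,0,0,0,0,0],[0,-90,0,0,0,0,0],[0,-125,0,0,0,0,0],[0,-125,-40,0,0,0,0],[0,-125,-100,0,0,0,0]]'; python3 -c "
from h import *
go(.487,.101,.19,-.04)"
```

```text
time: 15.6
tool_pos: [0.4908, 0.333, 0.0696]
ee_rot: [-1.571, -0.0, -0.05]
wrist_force: [0.4, 0.0, -0.1]
width: 0.0865
time: 16.23
tool_pos: [0.4861, 0.2331, 0.1952]
ee_rot: [-1.57, -0.002, -0.047]
wrist_force: [0.3, -1.0, -0.4]
width: 0.0939
t 16.225 shift [   7.1    5.2 -132. ] turn [-0.03 -0.39  0.1 ] w 0.0939
```

```bash
python3 -m creep '[[4,0,-60,0,0,0,0],[7,5,-115,0,-0.5,0,0],[7,5,-132,0,-0.5,0,0],[7,5,-132,0,-0.5,0,0]]'; python3 -c "
from h import *
cam('scene','s5.png',(200,150,520,480),1.8)
go(.487,.101,.067,-.04)"
```

```text
time: 16.73
tool_pos: [0.4864, 0.1006, 0.1898]
ee_rot: [-1.57, -0.0, -0.043]
wrist_force: [0.6, 0.6, 0.3]
width: 0.0939
t 16.775 shift [  0.5 122.8  -0.7] turn [-0.06 -0.07  0.02] w 0.094
```

View pics/s5.png

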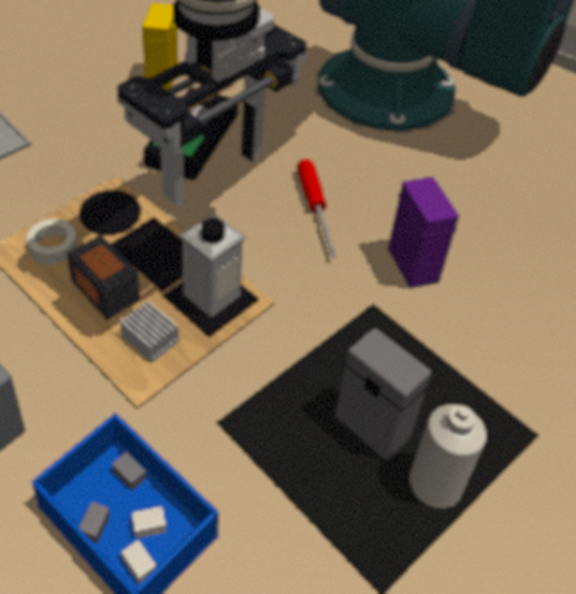

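The case (385,390) and bottle (448,455) stand on the mat, and the gripper is over the can. Gripping the can.

```bash
python3 -m creep '[[0,50,0,0,0,0,0],[0,95,0,0,0,0,0],[0,123,0,0,0,0,0],[0,123,0,0,0,0,0]]'; python3 -m creep '[[0,0,0,0,0,0,255],[0,0,0,0,0,0,255],[0,0,0,0,0,0,255],[0,0,0,0,0,0,255],[0,0,0,0,0,0,255]]';  python3 -m creep '[[0,0,0,0,0,0,255],[0,-30,0,0,0,0,255],[0,-75,0,0,0,0,255],[0,-115,0,0,0,0,255],[0,-115,0,0,0,0,255]]'; python3 -c "
from h import *
go(.487,.261,.19,-.04)"
```

```text
time: 17.27
tool_pos: [0.4842, 0.1025, 0.064]
ee_rot: [-1.571, 0.006, -0.039]
wrist_force: [0.5, -0.1, 0.4]
width: 0.0946
time: 17.9
tool_pos: [0.4865, 0.1009, 0.0669]
ee_rot: [-1.571, -0.001, -0.041]
wrist_force: [-1.0, 0.4, -0.4]
width: 0.0481
time: 18.52
tool_pos: [0.4882, 0.1011, 0.1848]
ee_rot: [-1.57, -0.007, -0.041]
wrist_force: [0.4, -0.7, -1.7]
width: 0.0477
t 18.525 shift [ -7.7  -5.1 159.7] turn [-0.05 -0.06  0.4 ] w 0.0477
```

```bash
python3 -m creep '[[-2,0,30,0,0,0,255],[-4,0,80,0,0,0,255],[-6,0,130,0,0,0,255],[-8,0,160,0,0,0,255],[-8,0,160,0,0,0,255]]';python3 -m creep '[[0,45,0,0,0,0,255],[0,90,0,0,0,0,255],[0,113,0,0,0,0,255],[0,113,0,0,0,0,255]]'; python3 -m creep '[[0,2.5,0,0,0,0,255],[0,2.5,0,0,0,0,255]]'
```

```text
time: 19.15
tool_pos: [0.4832, 0.2624, 0.1781]
ee_rot: [-1.573, 0.005, -0.038]
wrist_force: [0.7, -1.3, -2.2]
width: 0.048
time: 19.65
tool_pos: [0.4828, 0.2592, 0.0653]
ee_rot: [-1.574, 0.006, -0.042]
wrist_force: [-0.5, -0.1, -0.9]
width: 0.0482
time: 19.9
tool_pos: [0.4853, 0.261, 0.0668]
ee_rot: [-1.57, -0.001, -0.041]
wrist_force: [-0.4, 0.1, -1.9]
width: 0.0481
```

```bash
python3 -m creep '[[0,2,0,0,0,0,255],[0,2,0,0,0,0,255]]'; python3 -m creep '[[0,1,0,0,0,0,255],[0,1,0,0,0,0,255]]'; python3 -m creep '[[0,1,0,0,0,0,255],[0,1,0,0,0,0,255]]'
```

```text
time: 20.15
tool_pos: [0.4849, 0.2612, 0.0643]
ee_rot: [-1.571, -0.0, -0.041]
wrist_force: [1.2, -0.3, -2.3]
width: 0.0476
time: 20.4
tool_pos: [0.4848, 0.2611, 0.063]
ee_rot: [-1.571, 0.0, -0.041]
wrist_force: [0.2, -0.4, -1.7]
width: 0.048
time: 20.65
tool_pos: [0.4848, 0.2611, 0.0619]
ee_rot: [-1.571, 0.0, -0.041]
wrist_force: [0.1, 1.2, -2.6]
width: 0.0479
```

```bash
python3 -m creep '[[0,0.7,0,0,0,0,255],[0,0.7,0,0,0,0,255]]';python3 -m creep '[[0,0.4,0,0,0,0,255],[0,0.4,0,0,0,0,255]]'
```

```text
time: 20.9
tool_pos: [0.485, 0.2612, 0.0616]
ee_rot: [-1.571, -0.0, -0.041]
wrist_force: [-0.3, 0.3, -1.2]
width: 0.048
time: 21.15
tool_pos: [0.4849, 0.2613, 0.0615]
ee_rot: [-1.571, -0.0, -0.041]
wrist_force: [-0.6, -0.3, 1.5]
width: 0.0482
```

```bash
python3 -m creep '[[0,0,0,0,0,0,0],[0,0,0,0,0,0,0],[0,0,0,0,0,0,0],[0,0,0,0,0,0,0],[0,0,0,0,0,0,0]]'; python3 -m creep '[[0,-40,0,0,0,0,0],[0,-90,0,0,0,0,0],[0,-125,0,0,0,0,0],[0,-125,-40,0,0,0,0],[0,-125,-100,0,0,0,0]]'; python3 -c "
from h import *
cam('scene','s6.png',(200,150,520,480),1.8)
go(.5705,.007,.16,-.105)"
```

```text
time: 21.78
tool_pos: [0.4849, 0.2611, 0.061]
ee_rot: [-1.571, -0.0, -0.041]
wrist_force: [0.7, -1.0, -1.2]
width: 0.0923
time: 22.4
tool_pos: [0.4811, 0.1612, 0.1867]
ee_rot: [-1.57, -0.002, -0.038]
wrist_force: [-0.0, -1.1, -0.5]
width: 0.0937
t 22.45 shift [  96.4   27.5 -142.2] turn [0.38 3.41 0.07] w 0.0942
```

View pics/s6.png

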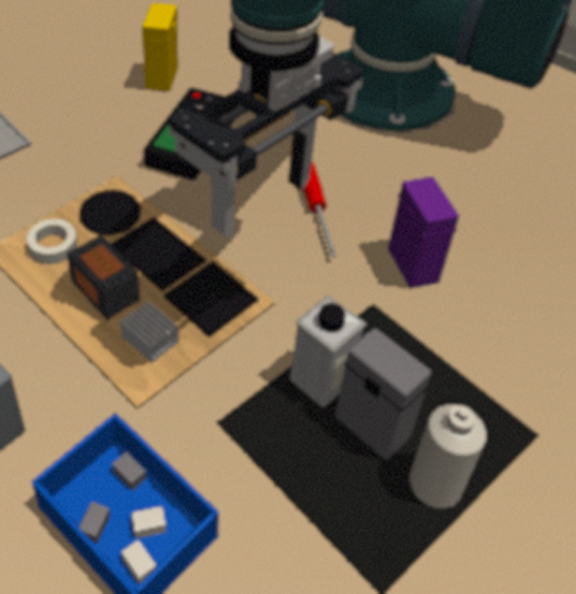

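Can (325,350), case and bottle all stand on the mat, so step 1 looks done. I'll verify from the top camera and move to the transformer.

```bash
python3 -m creep '[[40,0,-40,0,1.5,0,0],[80,5,-100,0,3.4,0,0],[96,27,-142,0,3.4,0,0],[96,27,-142,0,3.4,0,0],[96,27,-142,0,3.4,0,0]]'; python3 -c "
from h import *
cam('top','t7.png',(60,100,400,290),2.3); cam('wrist','w7.png')
go(.5705,.007,.02,-.105)
robot.snapshot('top')
for n in ['bottle_c','can_c','case_c','transformer_c','mat','tray']: print(n,[(round(d['p'],2),np.round(d['point'],4)) for d in robot.landmark_of(n,'top')])"
```

```text
time: 23.08
tool_pos: [0.5707, 0.0159, 0.159]
ee_rot: [-1.57, 0.001, -0.101]
wrist_force: [-0.2, -0.4, -0.1]
width: 0.0941
t 23.175 shift [  0.4 139.9  -9.8] turn [-0.03  0.36  0.08] w 0.0937
bottle_c [(0.79, array([0.4954, 0.4113, 0.0665])), (0.39, array([0.4918, 0.3342, 0.0633]))]
can_c [(0.93, array([0.4851, 0.2643, 0.0633]))]
case_c [(0.86, array([0.4942, 0.3353, 0.0627])), (0.84, array([ 0.2295, -0.2601,  0.0572])), (0.83, array([0.2785, 0.2365, 0.0584]))]
transformer_c [(0.46, array([0.5707, 0.0077, 0.0309]))]
mat [(0.75, array([ 0.4921,  0.3374, -0.0032]))]
tray [(0.91, array([ 0.5049, -0.3365, -0.0035]))]
```

View pics/t7.png

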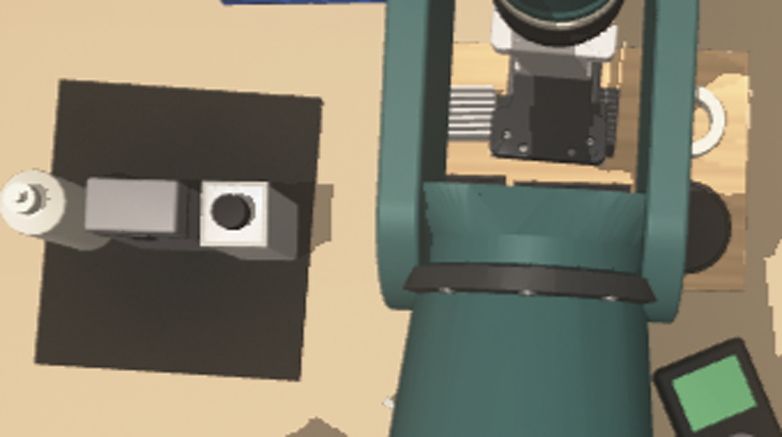

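View pics/w7.png

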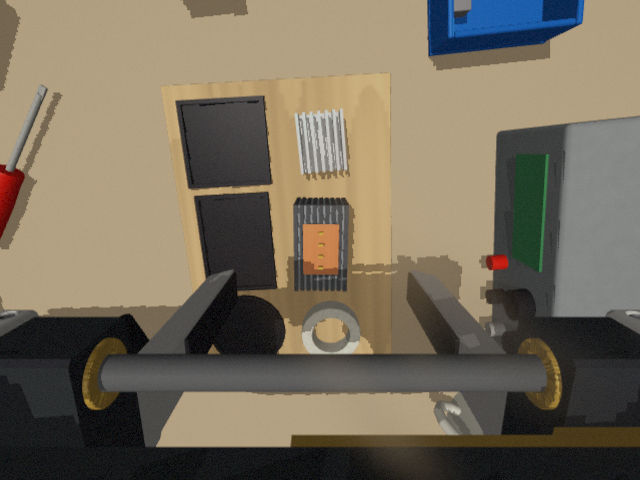

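All three are on the mat. In the wrist view the transformer (321,247) is centred between the fingers and aligned with them. Descending with a −9 mm z shift.

```bash
python3 -m creep '[[0,40,-9,0,0.4,0,0],[0,85,-9,0,0.4,0,0],[0,125,-9,0,0.4,0,0],[0,138,-9,0,0.4,0,0],[0,138,-9,0,0.4,0,0]]'; python3 -m creep '[[0,0,0,0,0,0,255],[0,0,0,0,0,0,255],[0,0,0,0,0,0,255],[0,0,0,0,0,0,255],[0,0,0,0,0,0,255]]'; python3 -m creep '[[0,0,0,0,0,0,255],[0,-20,0,0,0,0,255],[0,-60,0,0,0,0,255],[0,-80,0,0,0,0,255]]'; python3 -c "
from h import *
cam('scene','s8.png',(100,130,420,370),2);cam('wrist','w8.png')
go(.5025,-.334,.11,-.108)"
```

```text
time: 24.15
tool_pos: [0.5697, 0.0066, 0.0208]
ee_rot: [-1.571, 0.001, -0.107]
wrist_force: [0.6, 1.0, 0.5]
width: 0.0942
time: 24.78
tool_pos: [0.5697, 0.0065, 0.0211]
ee_rot: [-1.571, 0.001, -0.107]
wrist_force: [-7.8, 0.7, 5.3]
width: 0.0474
time: 25.28
tool_pos: [0.5701, 0.0065, 0.101]
ee_rot: [-1.571, -0.0, -0.107]
wrist_force: [0.3, 0.5, -7.0]
width: 0.046
t 25.375 shift [ -31.7   -8.  -345.7] turn [0.   0.03 0.2 ] w 0.046
```

View pics/w8.png

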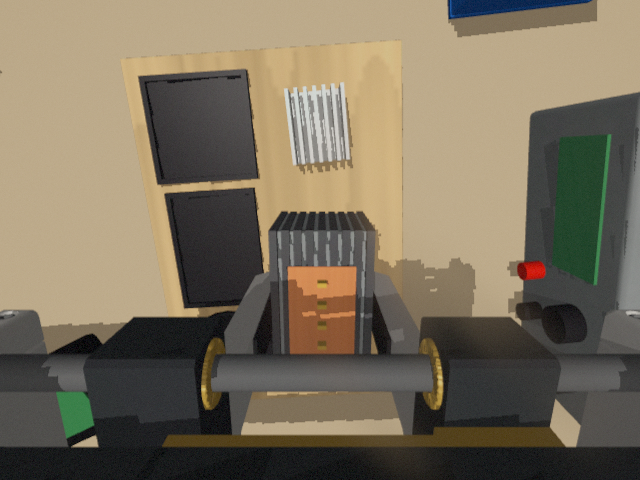

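View pics/s8.png

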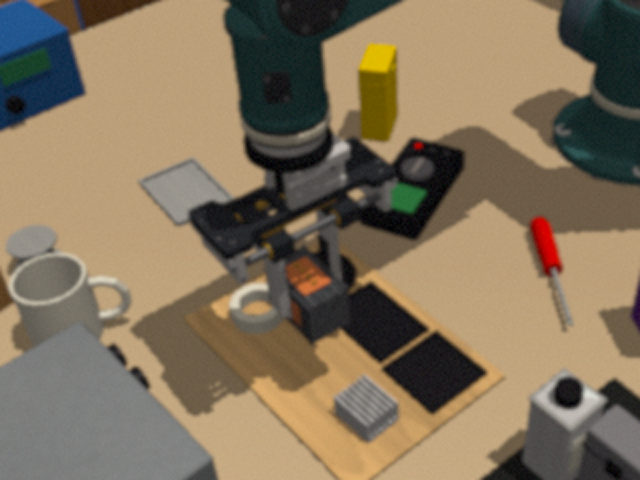

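Transformer held at 46 mm and level. Carrying it to the tray.

```bash
python3 -m creep '[[-3,-8,-30,0,0,0,255],[-8,-8,-80,0,0,0,255],[-13,-8,-135,0,0,0,255],[-18,-8,-190,0,0,0,255],[-23,-8,-245,0,0,0,255]]'; python3 -m creep '[[-5,0,-50,0,0,0,255],[-8,0,-85,0,0,0,255],[-9,0,-101,0,0,0,255],[-9,0,-101,0,0,0,255],[-9,0,-101,0,0,0,255]]'; python3 -c "
from h import *
cam('top','t9.png',(400,110,560,250),4);cam('scene','s9.png',(100,130,420,370),2)
go(.503,-.334,.019,-.108)"
```

```text
time: 26.0
tool_pos: [0.519, -0.2354, 0.1055]
ee_rot: [-1.569, 0.004, -0.107]
wrist_force: [1.4, -0.8, -7.0]
width: 0.046
time: 26.62
tool_pos: [0.5013, -0.3323, 0.1081]
ee_rot: [-1.569, 0.001, -0.106]
wrist_force: [-0.1, 0.3, -6.7]
width: 0.0458
t 26.725 shift [ 1.6 89.8 -1.4] turn [-0.04  0.15 -0.01] w 0.046
```

View pics/s9.png

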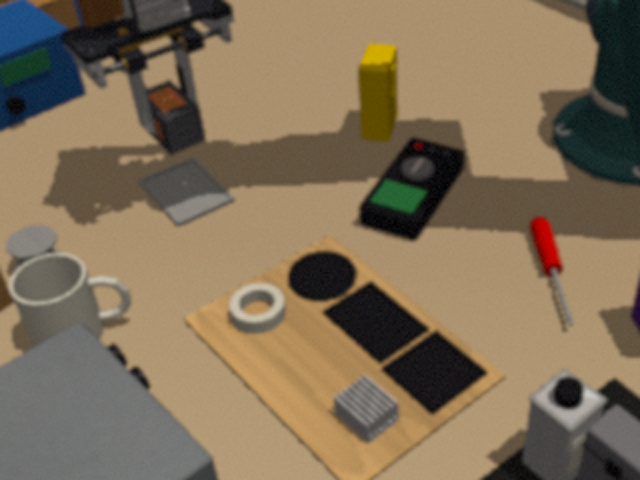

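```bash
python3 -m creep '[[1.5,35,-1.5,0,0,0,255],[1.5,65,-1.5,0,0,0,255],[1.5,80,-1.5,0,0,0,255],[1.5,86,-1.5,0,0,0,255],[1.5,86,-1.5,0,0,0,255]]'; python3 -m creep '[[0,2,0,0,0,0,255],[0,2,0,0,0,0,255]]'; python3 -m creep '[[0,1.5,0,0,0,0,255],[0,1.5,0,0,0,0,255]]'
```

```text
time: 27.35
tool_pos: [0.503, -0.3358, 0.0237]
ee_rot: [-1.571, -0.001, -0.107]
wrist_force: [-0.6, 0.3, -7.0]
width: 0.0457
time: 27.6
tool_pos: [0.5029, -0.3362, 0.022]
ee_rot: [-1.572, -0.001, -0.107]
wrist_force: [0.3, -0.3, -7.5]
width: 0.0459
time: 27.85
tool_pos: [0.5023, -0.3358, 0.0195]
ee_rot: [-1.571, 0.0, -0.107]
wrist_force: [0.6, -0.6, -6.8]
width: 0.0459
```

```bash
python3 -m creep '[[0,1.5,0,0,0,0,255],[0,1.5,0,0,0,0,255]]'; python3 -m creep '[[0,1,0,0,0,0,255],[0,1,0,0,0,0,255]]'; python3 -m creep '[[0,0.7,0,0,0,0,255],[0,0.7,0,0,0,0,255]]'
```

```text
time: 28.1
tool_pos: [0.5023, -0.3357, 0.0178]
ee_rot: [-1.571, 0.0, -0.107]
wrist_force: [-1.0, -0.4, -6.9]
width: 0.0458
time: 28.35
tool_pos: [0.5025, -0.3359, 0.0172]
ee_rot: [-1.571, -0.0, -0.107]
wrist_force: [-0.6, -0.3, -6.1]
width: 0.0458
time: 28.6
tool_pos: [0.5025, -0.3359, 0.0171]
ee_rot: [-1.571, -0.0, -0.107]
wrist_force: [-0.7, 1.6, -2.6]
width: 0.0459
```

```bash
python3 -m creep '[[0,0,0,0,0,0,0],[0,0,0,0,0,0,0],[0,0,0,0,0,0,0],[0,0,0,0,0,0,0],[0,0,0,0,0,0,0]]'; python3 -m creep '[[0,-40,0,0,0,0,0],[0,-95,0,0,0,0,0],[0,-155,0,0,0,0,0],[0,-180,20,0,0,0,0],[0,-180,80,0,0,0,0]]'; python3 -c "
from h import *
cam('top','t10.png',(420,110,580,230),4);cam('scene','s10.png',(100,130,420,370),2)
print([(round(d['p'],2),np.round(d['point'],4)) for d in robot.landmark_of('transformer_c','top')+robot.landmark_of('tray','top')])
go(.4845,.26,.195,-.045)"
```

```text
time: 29.22
tool_pos: [0.5025, -0.3358, 0.0164]
ee_rot: [-1.571, -0.0, -0.107]
wrist_force: [0.1, -0.6, 0.2]
width: 0.092
time: 29.85
tool_pos: [0.5123, -0.2582, 0.1998]
ee_rot: [-1.574, -0.006, -0.112]
wrist_force: [0.6, 0.4, -0.2]
width: 0.0941
[(0.47, array([ 0.5048, -0.335 ,  0.0249]))]
t 30.05 shift [-80.7   1.1 509.9] turn [ 0.05 -3.46  0.01] w 0.0938
```

View pics/t10.png

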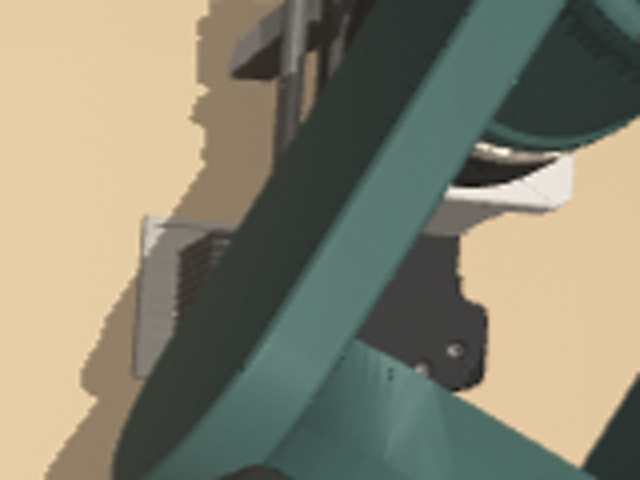

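View pics/s10.png

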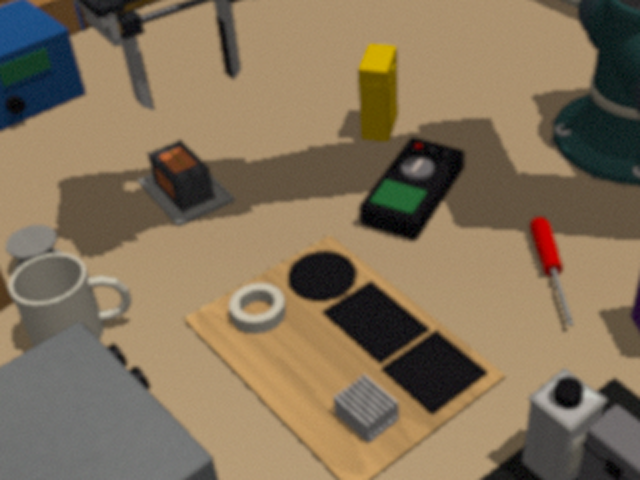

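The transformer sits in the tray at (180,175). I'll head for the can and check the tray on the way, once the arm no longer hides it.

```bash
python3 -m creep '[[-9,0,60,0,0,0,0],[-19,0,120,0,-1,0,0],[-28,0,180,0,-2,0,0],[-38,0,240,0,-3,0,0],[-48,0,300,0,-3.5,0,0]]'; python3 -m creep '[[-9,0,60,0,0,0,0],[-19,0,120,0,0,0,0],[-19,0,180,0,0,0,0],[-19,0,208,0,0,0,0],[-19,0,208,0,0,0,0]]'; python3 -c "
from h import *
s=cam('top','t11.png',(420,130,540,220),5)
print([(round(d['p'],2),np.round(d['point'],4)) for d in robot.landmark_of('transformer_c','top')+robot.landmark_of('tray','top')])
go(.485,.261,.061,-.041)"
```

```text
time: 30.68
tool_pos: [0.4954, 0.0477, 0.1959]
ee_rot: [-1.571, 0.0, -0.048]
wrist_force: [0.5, 0.0, 0.5]
width: 0.0937
time: 31.3
tool_pos: [0.4863, 0.2565, 0.1952]
ee_rot: [-1.572, 0.001, -0.044]
wrist_force: [1.0, -0.7, -0.2]
width: 0.0938
[(0.95, array([ 0.5054, -0.3351, -0.0035]))]
t 31.45 shift [ -1.8 134.9   6.8] turn [ 0.07 -0.4  -0.03] w 0.0941
```

View pics/t11.png

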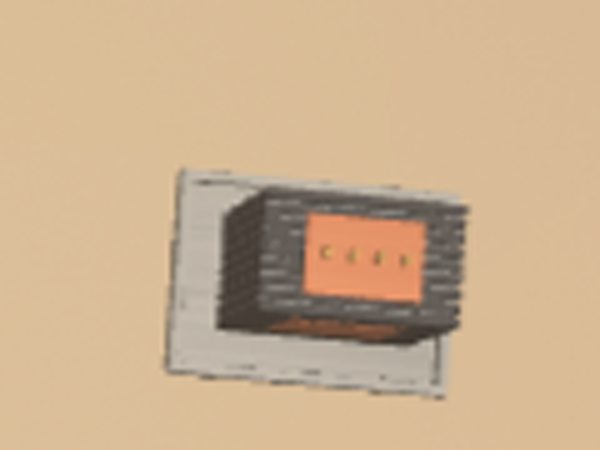

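```bash
python3 -c "
from h import *
s=robot.snapshot('top')
def p(L,z): return np.mean([px2w(s,420+(a+.5)/5-.5,130+(b+.5)/5-.5,z)[:2] for a,b in L],0).round(4)
print(p([(265,187),(468,207),(460,325),(260,308)],.052),p([(182,169),(470,195),(445,397),(166,372)],.006))
# bottom edge check
print(px2w(s,420+217/5,130+325/5,.002),px2w(s,420+418/5,130+343/5,.002))"
```

```text
[ 0.5032 -0.3358] [ 0.501  -0.3349]
[ 0.48499244 -0.29728963  0.002     ] [ 0.47633212 -0.37669723  0.002     ]
```

The transformer is within about 2–4 mm of the tray centre. Now the can goes back.

```bash
python3 -m creep '[[-1.5,0,5,0,0,0,0],[-1.5,45,5,0,0,0,0],[-1.5,90,5,0,0,0,0],[-1.5,125,5,0,0,0,0],[-1.5,132,5,0,0,0,0]]'; python3 -m creep '[[0,0,0,0,0,0,0],[0,0,0,0,0,0,255],[0,0,0,0,0,0,255],[0,0,0,0,0,0,255],[0,0,0,0,0,0,255]]'; python3 -m creep '[[0,0,0,0,0,0,255],[0,0,0,0,0,0,255],[0,-30,0,0,0,0,255],[0,-80,0,0,0,0,255],[0,-90,0,0,0,0,255]]'; python3 -c "
from h import *
go(.4885,.102,.15,-.041)"
```

```text
time: 32.12
tool_pos: [0.4829, 0.2596, 0.0615]
ee_rot: [-1.573, 0.005, -0.047]
wrist_force: [-0.3, 0.0, 0.0]
width: 0.0939
time: 32.75
tool_pos: [0.4849, 0.261, 0.0646]
ee_rot: [-1.571, -0.001, -0.046]
wrist_force: [-0.3, 0.4, 0.9]
width: 0.0572
time: 33.38
tool_pos: [0.4866, 0.2617, 0.1577]
ee_rot: [-1.568, -0.006, -0.046]
wrist_force: [1.3, 0.5, -0.9]
width: 0.048
t 33.375 shift [   9.3    7.3 -159.5] turn [-0.16 -0.3   0.35] w 0.048
```

```bash
python3 -m creep '[[2,0,-30,0,0,0,255],[5,0,-80,0,0,0,255],[7,0,-130,0,0,0,255],[9,0,-158,0,0,0,255],[9,0,-158,0,0,0,255]]'; python3 -m creep '[[0,0,0,0,0,0,255]]'; python3 -c "
from h import *
cam('scene','s12.png',(150,150,470,390),2)
go(.4885,.102,.0695,-.041)"
```

```text
time: 34.0
tool_pos: [0.4855, 0.1009, 0.1521]
ee_rot: [-1.572, 0.003, -0.05]
wrist_force: [-0.3, 0.5, -2.5]
width: 0.0477
time: 34.12
tool_pos: [0.4858, 0.1032, 0.1529]
ee_rot: [-1.57, 0.002, -0.046]
wrist_force: [-0.8, 0.6, -1.9]
width: 0.0476
t 34.175 shift [ 2.8 83.7 -1.4] turn [-0.02 -0.25 -0.1 ] w 0.0478
```

View pics/s12.png

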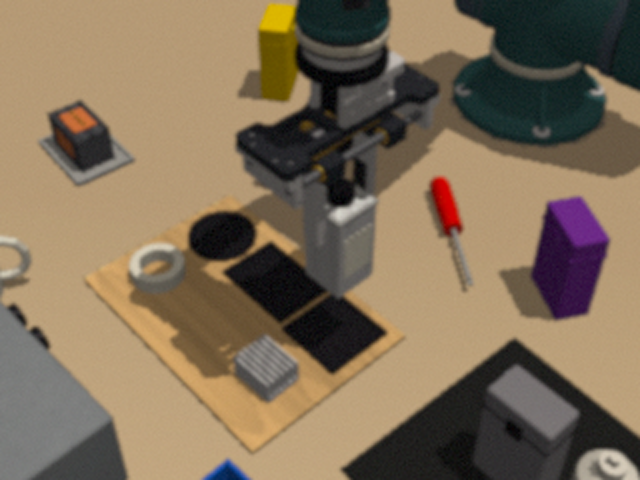

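The can is upright above the square stand at (338,330). Lowering.

```bash
python3 -m creep '[[2,30,-1,0,0,0,255],[2,60,-1,0,0,0,255],[2,77,-1,0,0,0,255],[2,79,-1,0,0,0,255],[2,79,-1,0,0,0,255]]'; python3 -m creep '[[0,1.5,0,0,0,0,255],[0,1.5,0,0,0,0,255]]'; python3 -m creep '[[0,1,0,0,0,0,255],[0,1,0,0,0,0,255]]'
```

```text
time: 34.8
tool_pos: [0.4891, 0.102, 0.0762]
ee_rot: [-1.571, -0.002, -0.046]
wrist_force: [-0.2, 0.7, -1.7]
width: 0.0482
time: 35.05
tool_pos: [0.4889, 0.1016, 0.0746]
ee_rot: [-1.571, -0.002, -0.046]
wrist_force: [0.4, -0.6, -1.4]
width: 0.0479
time: 35.3
tool_pos: [0.4884, 0.1015, 0.0728]
ee_rot: [-1.571, -0.0, -0.046]
wrist_force: [0.3, 0.6, -2.4]
width: 0.0479
```

```bash
python3 -m creep '[[0,1.5,0,0,0,0,255],[0,1.5,0,0,0,0,255]]'; python3 -m creep '[[0,1,0,0,0,0,255],[0,1,0,0,0,0,255]]'; python3 -m creep '[[0,0.7,0,0,0,0,255],[0,0.7,0,0,0,0,255]]'
```

```text
time: 35.55
tool_pos: [0.4882, 0.1015, 0.0711]
ee_rot: [-1.571, 0.0, -0.046]
wrist_force: [-0.0, 0.1, -1.8]
width: 0.0477
time: 35.8
tool_pos: [0.4883, 0.1015, 0.0702]
ee_rot: [-1.571, 0.0, -0.046]
wrist_force: [-0.7, 0.2, -1.7]
width: 0.0479
time: 36.05
tool_pos: [0.4884, 0.1016, 0.0695]
ee_rot: [-1.571, 0.0, -0.046]
wrist_force: [-0.4, 0.3, -2.9]
width: 0.0478
```

```bash
python3 -m creep '[[0,0.7,0,0,0,0,255],[0,0.7,0,0,0,0,255]]'; python3 -m creep '[[0,0.5,0,0,0,0,255],[0,0.5,0,0,0,0,255]]'
```

```text
time: 36.3
tool_pos: [0.4885, 0.1016, 0.0693]
ee_rot: [-1.571, -0.0, -0.046]
wrist_force: [-0.6, -0.3, 0.8]
width: 0.0482
time: 36.55
tool_pos: [0.4885, 0.1016, 0.0693]
ee_rot: [-1.571, -0.0, -0.046]
wrist_force: [-3.0, -0.2, 6.7]
width: 0.048
```

```bash
python3 -m creep '[[0,-1,0,0,0,0,255],[0,-1,0,0,0,0,0],[0,-1,0,0,0,0,0],[0,-1,0,0,0,0,0],[0,-1,0,0,0,0,0]]'; python3 -m creep '[[0,-1,0,0,0,0,0],[0,-50,0,0,0,0,0],[0,-100,0,0,0,0,0],[0,-125,20,0,0,0,0],[0,-125,80,0,0,0,0]]'; python3 -c "
from h import *
go(.491,.333,.195,-.05)"
```

```text
time: 37.17
tool_pos: [0.4885, 0.1015, 0.0693]
ee_rot: [-1.571, -0.0, -0.046]
wrist_force: [-0.0, -0.5, 0.5]
width: 0.0842
time: 37.8
tool_pos: [0.4944, 0.1809, 0.1984]
ee_rot: [-1.57, -0.008, -0.051]
wrist_force: [0.4, 0.1, 0.3]
width: 0.0939
t 37.8 shift [-11.2   3.5 151.7] turn [-0.07 -0.07  0.44] w 0.0939
```

```bash
python3 -m creep '[[-4,0,60,0,0,0,0],[-8,0,115,0,0,0,0],[-10,0,151,0,0,0,0],[-10,0,151,0,0,0,0],[-10,0,151,0,0,0,0]]'; python3 -c "
from h import *
cam('scene','s13.png',(200,150,520,480),1.8)
go(.491,.333,.071,-.05)"
```

```text
time: 38.42
tool_pos: [0.4891, 0.3322, 0.1942]
ee_rot: [-1.572, 0.0, -0.046]
wrist_force: [0.4, 0.7, -0.3]
width: 0.0938
t 38.475 shift [  1.7 123.4   1.4] turn [0.04 0.16 0.  ] w 0.0942
```

View pics/s13.png

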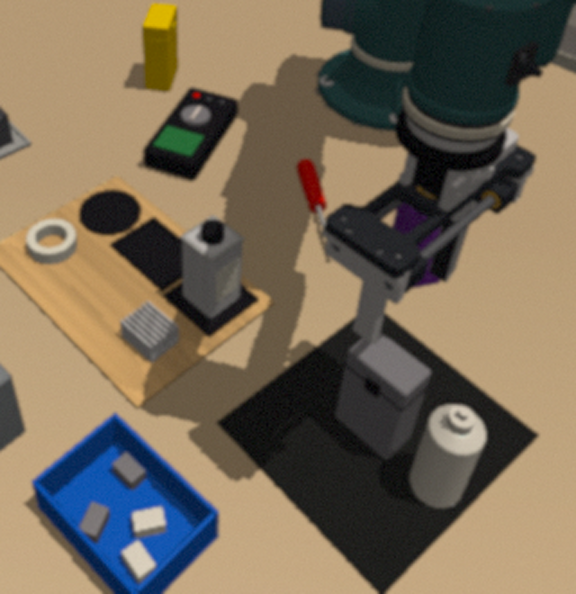

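The can (212,270) stands in its square stand. Picking the case.

```bash
python3 -m creep '[[1,45,1,0,0,0,0],[1,90,1,0,0,0,0],[1,118,1,0,0,0,0],[1,122,1,0,0,0,0],[1,122,1,0,0,0,0]]'; python3 -m creep '[[0,0,0,0,0,0,255],[0,0,0,0,0,0,255],[0,0,0,0,0,0,255],[0,0,0,0,0,0,255],[0,0,0,0,0,0,255]]'; python3 -m creep '[[0,0,0,0,0,0,255],[0,0,0,0,0,0,255]]'; python3 -m creep '[[0,-30,0,0,0,0,255],[0,-80,0,0,0,0,255],[0,-125,0,0,0,0,255],[0,-140,0,0,0,0,255],[0,-140,0,0,0,0,255]]'; python3 -c "
from h import *
go(.486,.0075,.21,-.045)"
```

```text
time: 39.1
tool_pos: [0.491, 0.3332, 0.0736]
ee_rot: [-1.57, -0.001, -0.048]
wrist_force: [-0.5, -0.3, 0.3]
width: 0.094
time: 39.72
tool_pos: [0.4901, 0.3337, 0.0724]
ee_rot: [-1.571, 0.0, -0.046]
wrist_force: [-0.6, -0.4, 0.8]
width: 0.0473
time: 39.98
tool_pos: [0.4902, 0.3337, 0.0723]
ee_rot: [-1.571, -0.0, -0.046]
wrist_force: [0.6, 0.0, -0.6]
width: 0.04
time: 40.6
tool_pos: [0.4903, 0.3338, 0.2124]
ee_rot: [-1.571, -0.001, -0.046]
wrist_force: [0.5, -0.5, -2.2]
width: 0.0396
t 40.6 shift [  10.8    2.3 -326.2] turn [-0.02 -0.07  0.03] w 0.0396
```

```bash
python3 -m creep '[[1,0,-30,0,0,0,255],[3,0,-80,0,0,0,255],[5,0,-135,0,0,0,255],[7,0,-190,0,0,0,255],[9,0,-245,0,0,0,255]]'; python3 -m creep '[[1,0,-45,0,0,0,255],[2,0,-72,0,0,0,255],[2,0,-81,0,0,0,255],[2,0,-81,0,0,0,255],[2,0,-81,0,0,0,255]]'; python3 -c "
from h import *
cam('scene','s14.png',(150,150,470,390),2)
go(.486,.0075,.0773,-.045)"
```

```text
time: 41.22
tool_pos: [0.4861, 0.0869, 0.2088]
ee_rot: [-1.572, 0.006, -0.046]
wrist_force: [-0.3, 0.4, -1.7]
width: 0.0399
time: 41.85
tool_pos: [0.4859, 0.0087, 0.2117]
ee_rot: [-1.57, 0.001, -0.045]
wrist_force: [0.6, 0.1, -1.4]
width: 0.0398
t 41.9 shift [  0.2 134.7  -1.2] turn [-0.02  0.03 -0.04] w 0.0397
```

View pics/s14.png

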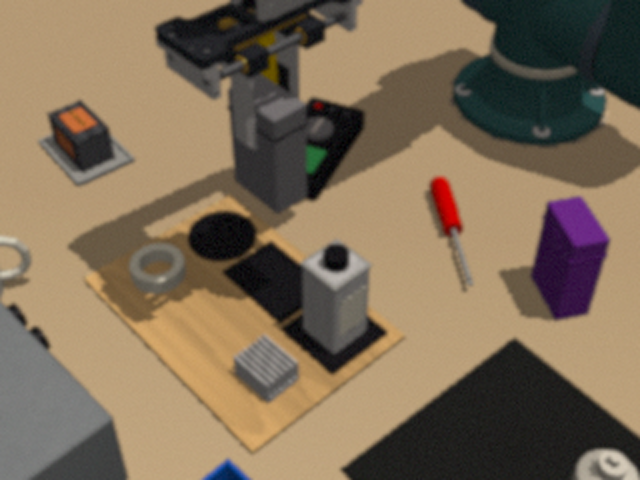

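The case is upright above the oblong stand. Lowering.

```bash
python3 -m creep '[[0,40,-1,0,0,0,255],[0,85,-1,0,0,0,255],[0,118,-1,0,0,0,255],[0,129,-1,0,0,0,255],[0,129,-1,0,0,0,255]]'; python3 -m creep '[[0,2,0,0,0,0,255],[0,2,0,0,0,0,255]]'; python3 -m creep '[[0,1.5,0,0,0,0,255],[0,1.5,0,0,0,0,255]]'; python3 -m creep '[[0,1,0,0,0,0,255],[0,1,0,0,0,0,255]]'
```

```text
time: 42.52
tool_pos: [0.486, 0.0072, 0.0834]
ee_rot: [-1.571, 0.001, -0.045]
wrist_force: [0.3, -0.3, -0.4]
width: 0.04
time: 42.78
tool_pos: [0.487, 0.0065, 0.0829]
ee_rot: [-1.571, -0.003, -0.046]
wrist_force: [0.1, -0.0, -1.2]
width: 0.0401
time: 43.02
tool_pos: [0.4861, 0.0065, 0.0801]
ee_rot: [-1.571, -0.0, -0.046]
wrist_force: [1.5, 0.1, -2.0]
width: 0.0399
time: 43.28
tool_pos: [0.4859, 0.0066, 0.0788]
ee_rot: [-1.571, 0.0, -0.046]
wrist_force: [-0.2, -0.3, -1.5]
width: 0.0396
```

```bash
python3 -m creep '[[0,1,0,0,0,0,255],[0,1,0,0,0,0,255]]'; python3 -m creep '[[0,0.7,0,0,0,0,255],[0,0.7,0,0,0,0,255]]'; python3 -m creep '[[0,0.5,0,0,0,0,255],[0,0.5,0,0,0,0,255]]'
```

```text
time: 43.52
tool_pos: [0.4859, 0.0065, 0.0778]
ee_rot: [-1.571, 0.0, -0.046]
wrist_force: [-0.8, -0.6, -0.9]
width: 0.0401
time: 43.78
tool_pos: [0.4861, 0.0066, 0.0773]
ee_rot: [-1.571, -0.0, -0.046]
wrist_force: [0.9, 0.1, -0.1]
width: 0.0398
time: 44.02
tool_pos: [0.4861, 0.0065, 0.0773]
ee_rot: [-1.571, -0.0, -0.046]
wrist_force: [-1.1, 0.3, 3.3]
width: 0.0397
```

```bash
python3 -m creep '[[0,-0.5,0,0,0,0,255],[0,-0.5,0,0,0,0,0],[0,-0.5,0,0,0,0,0],[0,-0.5,0,0,0,0,0],[0,-0.5,0,0,0,0,0]]'; python3 -m creep '[[0,-1,0,0,0,0,0],[0,-50,0,0,0,0,0],[0,-100,0,0,0,0,0],[0,-125,20,0,0,0,0],[0,-125,80,0,0,0,0]]'; python3 -c "
from h import *
go(.4965,.408,.2,-.045)"
```

```text
time: 44.65
tool_pos: [0.486, 0.0066, 0.0772]
ee_rot: [-1.571, -0.0, -0.046]
wrist_force: [0.2, 0.2, -0.9]
width: 0.0761
time: 45.28
tool_pos: [0.4918, 0.0856, 0.2058]
ee_rot: [-1.571, -0.007, -0.051]
wrist_force: [0.9, -0.4, -0.2]
width: 0.0937
t 45.275 shift [-11.9   5.7 322.2] turn [ 0.01 -0.36  0.42] w 0.0937
```

```bash
python3 -m creep '[[-3,0,60,0,0,0,0],[-5,0,120,0,0,0,0],[-7,0,180,0,0,0,0],[-8,0,240,0,0,0,0],[-9,0,300,0,0,0,0]]'; python3 -m creep '[[0,0,22,0,0,0,0],[0,0,22,0,0,0,0],[0,0,22,0,0,0,0]]'; python3 -c "
from h import *
cam('scene','s15.png',(200,150,520,480),1.8)
go(.4965,.408,.0635,-.045)"
```

```text
time: 45.9
tool_pos: [0.4945, 0.3886, 0.2023]
ee_rot: [-1.571, -0.001, -0.046]
wrist_force: [0.4, 0.3, 0.3]
width: 0.0942
time: 46.28
tool_pos: [0.4957, 0.4076, 0.2021]
ee_rot: [-1.572, 0.0, -0.047]
wrist_force: [-0.0, -0.4, 0.4]
width: 0.094
t 46.325 shift [  0.6 138.9   0.8] turn [ 0.03 -0.15  0.01] w 0.094
```

View pics/s15.png

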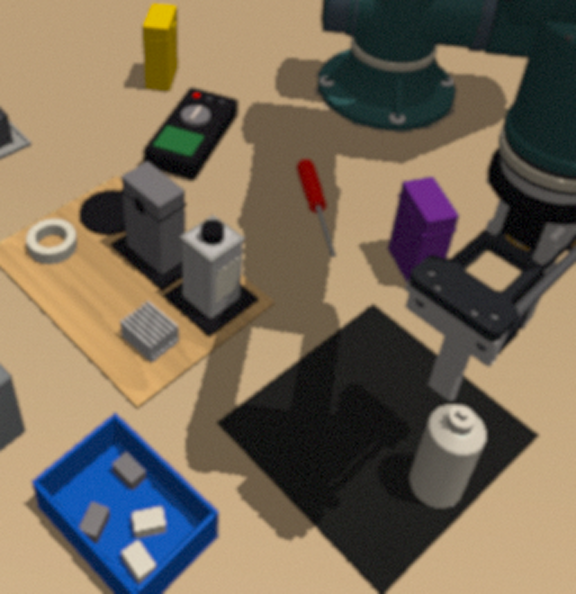

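The case (155,225) and can are in their stands. The bottle is last.

```bash
python3 -m creep '[[0.5,45,1,0,0,0,0],[0.5,90,1,0,0,0,0],[0.5,125,1,0,0,0,0],[0.5,137,1,0,0,0,0],[0.5,137,1,0,0,0,0]]'; python3 -m creep '[[0,0,0,0,0,0,255],[0,0,0,0,0,0,255],[0,0,0,0,0,0,255],[0,0,0,0,0,0,255],[0,0,0,0,0,0,255]]'; python3 -m creep '[[0,0,0,0,0,0,255]]'; python3 -m creep '[[0,-30,0,0,0,0,255],[0,-80,0,0,0,0,255],[0,-125,0,0,0,0,255],[0,-145,0,0,0,0,255],[0,-145,0,0,0,0,255]]'; python3 -c "
from h import *
go(.480,-.0875,.21,-.045)"
```

```text
time: 46.95
tool_pos: [0.4963, 0.4086, 0.0653]
ee_rot: [-1.571, 0.0, -0.047]
wrist_force: [0.5, -0.8, 1.4]
width: 0.0938
time: 47.58
tool_pos: [0.4963, 0.4096, 0.0653]
ee_rot: [-1.571, -0.0, -0.046]
wrist_force: [0.3, 0.0, 1.6]
width: 0.0496
time: 47.7
tool_pos: [0.4962, 0.4096, 0.0653]
ee_rot: [-1.571, -0.0, -0.046]
wrist_force: [-0.0, -0.0, 0.6]
width: 0.0496
time: 48.32
tool_pos: [0.4968, 0.4101, 0.2121]
ee_rot: [-1.569, -0.003, -0.046]
wrist_force: [-0.0, -0.1, -2.7]
width: 0.0493
t 48.325 shift [   6.2    1.  -497.8] turn [-0.13 -0.07  0.17] w 0.0493
```

```bash
python3 -m creep '[[1,0,-30,0,0,0,255],[2,0,-80,0,0,0,255],[3,0,-135,0,0,0,255],[3,0,-190,0,0,0,255],[3,0,-245,0,0,0,255]]'; python3 -m creep '[[0,0,-55,0,0,0,255],[1,0,-110,0,0,0,255],[2,0,-165,0,0,0,255],[3,0,-215,0,0,0,255],[3,0,-253,0,0,0,255]]'; python3 -m creep '[[0,0,0,0,0,0,255],[0,0,0,0,0,0,255]]'; python3 -c "
from h import *
cam('scene','s16.png',(150,150,470,390),2)
go(.480,-.0875,.0703,-.045)"
```

```text
time: 48.95
tool_pos: [0.4864, 0.1628, 0.2075]
ee_rot: [-1.572, 0.004, -0.046]
wrist_force: [-0.4, -1.4, -0.9]
width: 0.0493
time: 49.58
tool_pos: [0.4777, -0.0899, 0.2076]
ee_rot: [-1.57, 0.004, -0.048]
wrist_force: [0.1, 0.4, -1.2]
width: 0.0497
time: 49.82
tool_pos: [0.4784, -0.0876, 0.2085]
ee_rot: [-1.569, 0.003, -0.046]
wrist_force: [0.3, 1.1, -0.8]
width: 0.0496
t 49.875 shift [  1.6 138.7  -0.4] turn [-0.06 -0.02 -0.12] w 0.0495
```

View pics/s16.png

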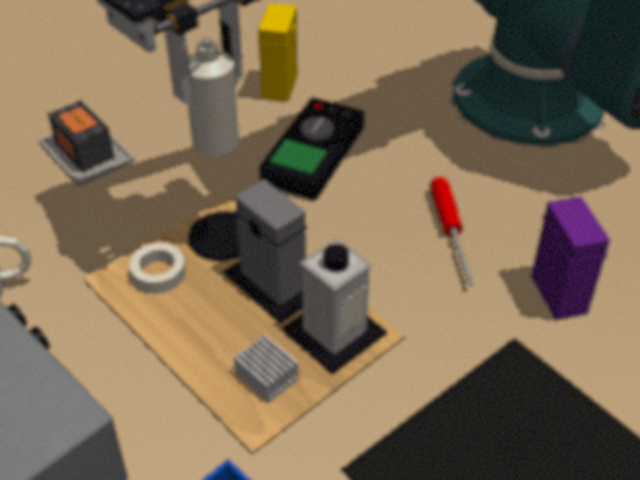

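The bottle is upright over the round stand. Lowering.

```bash
python3 -m creep '[[1,40,0,0,0,0,255],[1,85,0,0,0,0,255],[1,120,0,0,0,0,255],[1,133,0,0,0,0,255],[1,133,0,0,0,0,255]]'; python3 -m creep '[[0,2,0,0,0,0,255],[0,2,0,0,0,0,255]]'; python3 -m creep '[[0,1.5,0,0,0,0,255],[0,1.5,0,0,0,0,255]]'; python3 -m creep '[[0,1,0,0,0,0,255],[0,1,0,0,0,0,255]]'
```

```text
time: 50.5
tool_pos: [0.4799, -0.0874, 0.0768]
ee_rot: [-1.57, 0.001, -0.045]
wrist_force: [0.5, 0.6, -1.1]
width: 0.0498
time: 50.75
tool_pos: [0.4812, -0.0885, 0.0768]
ee_rot: [-1.572, -0.003, -0.046]
wrist_force: [-0.3, 0.4, -1.9]
width: 0.0495
time: 51.0
tool_pos: [0.4802, -0.0884, 0.074]
ee_rot: [-1.571, -0.0, -0.046]
wrist_force: [0.7, -0.5, -2.0]
width: 0.0499
time: 51.25
tool_pos: [0.48, -0.0883, 0.0726]
ee_rot: [-1.571, 0.0, -0.046]
wrist_force: [-0.6, 0.2, -1.7]
width: 0.0497
```

```bash
python3 -m creep '[[0,1,0,0,0,0,255],[0,1,0,0,0,0,255]]'; python3 -m creep '[[0,1,0,0,0,0,255],[0,1,0,0,0,0,255]]'; python3 -m creep '[[0,0.6,0,0,0,0,255],[0,0.6,0,0,0,0,255]]'; python3 -m creep '[[0,0.4,0,0,0,0,255],[0,0.4,0,0,0,0,255]]'
```

```text
time: 51.5
tool_pos: [0.48, -0.0882, 0.0716]
ee_rot: [-1.571, 0.0, -0.046]
wrist_force: [-1.0, 0.1, -1.4]
width: 0.0494
time: 51.75
tool_pos: [0.4801, -0.0882, 0.0706]
ee_rot: [-1.571, 0.0, -0.046]
wrist_force: [0.3, -0.6, -1.2]
width: 0.0497
time: 52.0
tool_pos: [0.4802, -0.0883, 0.0703]
ee_rot: [-1.571, -0.0, -0.046]
wrist_force: [-0.4, -0.4, -1.2]
width: 0.0499
time: 52.25
tool_pos: [0.4802, -0.0883, 0.0702]
ee_rot: [-1.571, -0.0, -0.046]
wrist_force: [-0.5, 0.2, 1.9]
width: 0.0495
```

```bash
python3 -m creep '[[0,0,0,0,0,0,0],[0,0,0,0,0,0,0],[0,0,0,0,0,0,0],[0,0,0,0,0,0,0],[0,0,0,0,0,0,0]]'; python3 -m creep '[[0,-1,0,0,0,0,0],[0,-50,0,0,0,0,0],[0,-100,0,0,0,0,0],[0,-150,0,0,0,0,0],[-20,-170,0,0,0,0,0]]'; python3 -m creep '[[-50,0,-40,0,0,0,0],[-90,0,-90,0,0,0,0],[-120,0,-130,0,0,0,0],[-120,0,-130,0,0,0,0],[-120,0,-130,0,0,0,0]]'; python3 -c "
from h import *
cam('scene','s17.png',(100,100,500,400),2)
cam('top','t17.png',(220,105,540,240),2.5)
for n in ['bottle_c','round_stand','can_c','square_stand','case_c','oblong_stand','transformer_c','tray','tape_c']: print(n,[(round(d['p'],2),np.round(d['point'],4)) for c in ('top','scene') for d in robot.landmark_of(n,c)])"
```

```text
time: 52.88
tool_pos: [0.4801, -0.0883, 0.0697]
ee_rot: [-1.571, -0.0, -0.046]
wrist_force: [-0.8, 0.7, -0.2]
width: 0.0932
time: 53.5
tool_pos: [0.4617, -0.0878, 0.2435]
ee_rot: [-1.572, -0.006, -0.046]
wrist_force: [0.8, -0.6, -0.2]
width: 0.094
time: 54.12
tool_pos: [0.3345, -0.2114, 0.2398]
ee_rot: [-1.57, -0.001, -0.047]
wrist_force: [0.7, -0.1, -0.7]
width: 0.094
bottle_c [(0.84, array([ 0.4815, -0.0876,  0.0716])), (0.85, array([ 0.4806, -0.0852,  0.0686])), (0.72, array([ 0.5674, -0.0898,  0.0169]))]
round_stand [(0.92, array([ 0.4762, -0.0813,  0.0039])), (0.45, array([ 0.4814, -0.0889,  0.0085])), (0.24, array([0.4902, 0.1004, 0.0685]))]
can_c [(0.66, array([0.4871, 0.1065, 0.0657])), (0.81, array([0.4917, 0.1027, 0.0673]))]
square_stand [(0.63, array([0.4856, 0.1038, 0.0074])), (0.71, array([0.4922, 0.1003, 0.0049]))]
case_c [(0.91, array([ 0.2328, -0.2613,  0.0564])), (0.82, array([0.4874, 0.0083, 0.0676])), (0.56, array([0.2779, 0.236 , 0.0605])), (0.89, array([ 0.2269, -0.2629,  0.055 ])), (0.84, array([0.2781, 0.2345, 0.0606]))]
oblong_stand [(0.7, array([0.4865, 0.0104, 0.0073])), (0.62, array([0.4837, 0.0102, 0.0063]))]
transformer_c [(0.84, array([ 0.5069, -0.3335,  0.0285])), (0.88, array([ 0.5014, -0.3343,  0.0261]))]
tray [(0.65, array([ 0.5013, -0.3357, -0.0042])), (0.31, array([0.4841, 0.0095, 0.0651])), (0.16, array([ 0.4763, -0.0865,  0.0076])), (0.7, array([ 0.5044, -0.3304,  0.0017]))]
tape_c [(0.76, array([ 0.5719, -0.0918,  0.017 ])), (0.66, array([ 0.5692, -0.0923,  0.017 ]))]
```

View pics/s17.png

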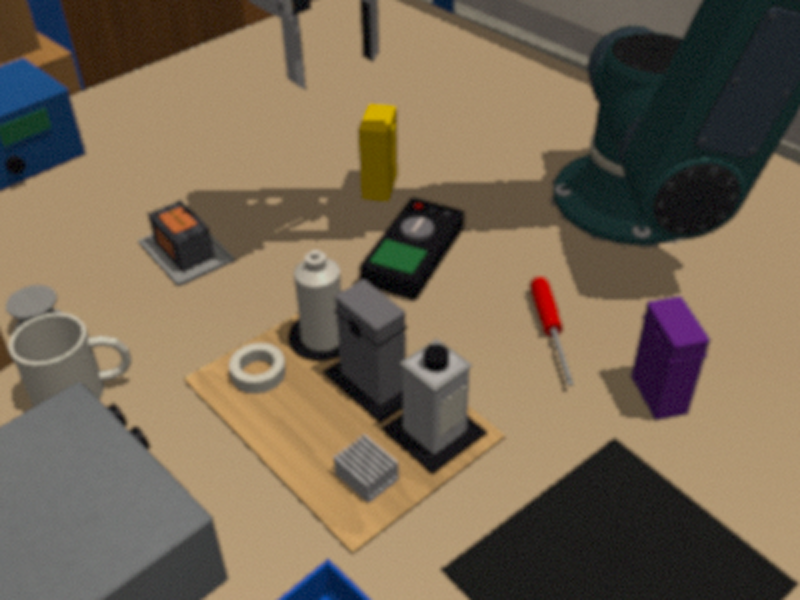

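View pics/t17.png

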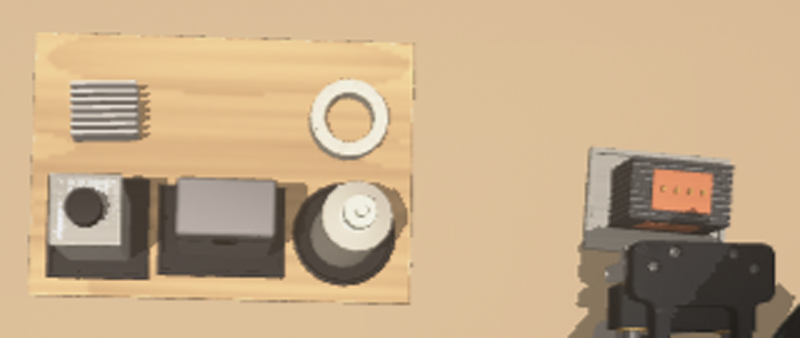

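All four are in place and upright, the tape is unmoved and the gripper is clear. Handing in.

```bash
python3 -m creep '[[0,0,0,0,0,0,0],[0,0,0,0,0,0,0],[0,0,0,0,0,0,0]]'; python3 -c "
from bench import robot
print(robot.close_job())"
```

```text
time: 55.5
tool_pos: [0.3343, -0.2116, 0.2397]
ee_rot: [-1.571, -0.0, -0.046]
wrist_force: [-0.4, -0.6, 0.7]
width: 0.0939
the job is handed in; nothing more can be done
None
```

The job is done and handed in at about 55 s of the 144 s allowed; the hand-in reported no verdict. I stood the bottle, case and can on the mat, then set the transformer in the tray while they waited. After that I put the can, case and bottle back in the square, oblong and round stands.

**Last checks:**
- **Pictures:** the final scene and top views show all four upright in their places. The purple and yellow look-alikes were left alone, and the gripper is clear.
- **Transformer:** in the top picture it lay about 2 mm from the tray centre. The networks' readings, good to about 4 mm each, put it up to about 6 mm off.
- **Bottle, can and case:** the networks put each within about 6 mm of its stand's centre. The limit is 14 mm.
- **Tape:** it read within about 3 mm of where it started.

**Readings that disagreed:** one top-view reading of the round stand was about 8 mm from the scene-view one. I trusted the scene view and my own pixel measurement, which agree. The networks also gave a few false hits, such as the tape read as a bottle and low-value "trays" on the board, which I ignored. No check failed.

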